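Scan a butterfly's code label and dock the reader

TASK

Take the code reader out of its dock, aim its nose squarely at the middle of the label of the dark brown butterfly with orange bands from about 40 mm away, and hold it steady there for at least one and a half seconds. Then slide it back down into the dock until it is fully home (lowered in, not dropped) and let go. Do not read the blue butterfly's label, do not touch either specimen board, and leave the other things on the bench where they are.

Things in the scene. Friction and masses are not known exactly. Their poses are not given: they have to be found in the camera images.
- reader: Code reader: straight bar 160 mm long, section 36 (x) by 26 (y) mm, about 150 g, white, orange tail, black nose (lowest 16 mm, 30 by 20 mm). Starts upright in the dock, nose down, upper 80 mm out. Origin: centre of the nose face (red window); z points from nose to tail, so it looks along -z.
- reader_grip (a point): Good grip point on the reader's axis, 120 mm from the nose (axes as the reader's): put the TCP here and close along the reader's y (26 mm); the fingers then clear the dock and the palm clears the tail.
- dock: Fixed charging dock: grey block 66 (x) by 56 (y) by 90 mm tall on a black foot 100 by 90 by 8 mm. Vertical sleeve in its top, 39 (x) by 29 (y) mm (1.5 mm play each side of the reader), 4 mm chamfer at the mouth, 80 mm deep. Origin: centre of its underside, below the sleeve, z up. In any of three places, turned up to 0.5 rad.
- dock_floor (a point): Centre of the sleeve's floor, 10 mm above the bench: the reader's nose rests here when fully home. The reader fits nose down, either way round.
- orange_board: Fixed wooden board with a white face 100 mm wide, tipped up 30 degrees: it looks up and to its own -x, which points away from the robot; upper edge 91 mm high. The dark brown, orange-banded butterfly is on the lower half of the face, the code label on the upper half. Origin: centre of its base on the bench, z up; footprint 110 (x) by 100 (y) mm. In any of three places, yaw pi +- 0.5.
- orange_label: The square white label, 36 mm, with a black matrix code, on the dark brown and orange butterfly's board. Origin: centre of the printed face, about 78 mm above the bench; z is its outward normal (30 degrees from vertical, leaning to the board's -x), x runs up the slope, y across the board.
- blue_board: Fixed wooden board with a white face 100 mm wide, tipped up 30 degrees: it looks up and to its own -x, which points away from the robot; upper edge 91 mm high. The blue butterfly is on the lower half of the face, the code label on the upper half. Origin: centre of its base on the bench, z up; footprint 110 (x) by 100 (y) mm. In any of three places, yaw pi +- 0.5.
- blue_label: The square white label, 36 mm, with a black matrix code, on the blue butterfly's board. Origin: centre of the printed face, about 78 mm above the bench; z is its outward normal (30 degrees from vertical, leaning to the board's -x), x runs up the slope, y across the board. Not to be read.
- jar: Bystander: upright clear jar with a cream cap, 60 mm diameter, 100 mm tall, loose. Origin at the centre of its underside, z up.
- puck: Bystander: grey disc lying flat, 80 mm diameter, 20 mm thick, loose. Origin at the centre of its underside.
- cork: Bystander: cork pinning block, 60 (x) by 90 (y) by 25 mm tall, loose. Origin at the centre of its underside.

How it is judged:
By the outcome, as a careful person would: the job done as asked, in the order asked, and still so for the second after the job is handed in, with the robot touching nothing.
It also fails if it takes over 58 s, if anything falls off the work surface, if the arm or the gripper's body presses on something with over 40 N, if the wrist force passes 120 N, or if a joint passes its speed limit or range.

ROBOT

A 6-joint arm with a two-finger parallel gripper is mounted at the origin on the work surface. World frame = base frame: x ahead of the robot, y to its left, z up, the work surface at z = 0. Lengths are in mm, angles in degrees, forces in N, time in s.
With the tool pointing down it reaches from about 400 to 825 mm from the base axis. Payload 7 kg.
Tool frame: the origin (TCP) lies between the finger pads, 19 mm behind the fingertips; this is the grasp point; z points along the fingers, y is the line along which they close (so a half turn about z gives the same grasp; the last joint's range is limited). The gripper opens to 88 mm and grips with 3 to 60 N. Pads are 19 mm wide; open, the fingers measure 130 mm over their backs; the gripper's body (78 mm by 193 mm) begins 47 mm behind the grasp point.
Start: joints at [-48.81, 20.546, 0.682, 0, -70.136, -16.507], TCP at [281.85, -613.315, 245.361] pointing down, gripper open.
Joint ranges: [-176.03, 176.03], [-82.01, 121.73], [-58.28, 71.71], [-173.87, 95.51], [-174.79, -0.11], [-173.66, 173.66]. Speed limits (degrees/s): [136.94, 136.94, 172.46, 180, 180, 180].

INTERFACE

Orientations are given as [roll, pitch, yaw] about the fixed x, y, z axes, in that order (R = Rz(yaw) Ry(pitch) Rx(roll)).
In Python, from workcell import * gives the robot as it stands. The module is installed in compiled form; this text tells all that it offers.
- The arm moves only by the shell command python3 -m creep 'ROWS' [FORCE]. ROWS is JSON, a list of rows, each a list of 3 entries, a list of its own where there are three numbers: the turn, a rotation vector about the tool's x, y, z in rad, then the shift along the tool's x, y, z in cm, then the opening, from -1 (shut) to 1 (fully open). A call has exactly 10 rows; each row is the pose to reach, as a shift and turn from the pose commanded when the call began, along the tool's axes at that moment; what a row does not reach only later rows make up. A row lasts 1/12 s, in which the tool goes at most 41.7 mm and 7.16 degrees, less where a joint would pass 70% of its speed; a pose out of reach is approached as far as the arm can. A call with a gripper value outside its range is refused whole. The fingers move at their own pace and stop on an object; FORCE is the grip in N (left out, the last holds). Time passes only in rows, so rows that repeat a pose let the fingers close, or fill a call up. It gives the time, the measured TCP pose, the force, the opening and the grip force at its end, in the units of the state.
- sense(): the state, without advancing time (a new reading comes with each control period).
- capture(name): name is "scene" or "top"; returns a dict with "color" (400x640x3 uint8, red, green, blue), "fx", "fy", "cx", "cy" (pixels), "distortion" ([k1, k2, p1, p2, k3] as OpenCV has them; the pictures are not rectified), "rvec" (rotation vector, rad) and "tvec" (3), from world to camera coordinates, as OpenCV has them. Camera axes: x right, y down, z forward; pixel columns grow to the right and rows downward; lengths in mm; the calibration is good to about 2 mm. A picture is of the moment at which its call begins. There is no depth.
- hand_in(): hands the job in; it is judged then, once.
The state is a dict: "time": time; "q": joint angles; "qd": joint speeds; "joint_efforts": joint torques, N m; "eef_pos": TCP position; "orientation": TCP orientation; "ft_force": force on the tool from outside, world axes, zero at the start; "moment": the same for the moment, N m; "finger_gap": finger opening in mm; "grip_force": force on a finger pad.
Only numpy, scipy, OpenCV 4.12 (cv2) and the standard library are available. Lean on these libraries where they do the work, as an engineer would, in place of code of your own. Each camera call takes 0.05 s, during which the arm holds its last target. There are 200 camera calls.

## Working session

There is one attempt and no reset: what is moved stays moved. The work goes in short steps, Python scripts to look and compute and a shell command to move; the robot and the scene stay as the last step left them, time stands still between calls to the robot, and variables do not carry over. Pictures are saved under pics/ and viewed, at most 10 in all, crops included, and the job is handed in when it is done.

```bash
mkdir -p pics
cat > h.py <<'E'
from workcell import *
import numpy as np, cv2
from scipy.spatial.transform import Rotation as R
def ray(c,uv):
    K=np.array([[c['fx'],0,c['cx']],[0,c['fy'],c['cy']],[0,0,1.]])
    p=cv2.undistortPoints(np.array([[uv]],float),K,np.array(c['distortion'],float))[0,0]
    Rm=cv2.Rodrigues(np.array(c['rvec'],float))[0]; t=np.array(c['tvec'],float).ravel()
    return -Rm.T@t, Rm.T@np.array([p[0],p[1],1.])
def at(c,uv,z):
    o,d=ray(c,uv); return o+d*(z-o[2])/d[2]
def proj(c,P):
    K=np.array([[c['fx'],0,c['cx']],[0,c['fy'],c['cy']],[0,0,1.]])
    return cv2.projectPoints(np.array(P,float).reshape(-1,3),np.array(c['rvec'],float),np.array(c['tvec'],float),K,np.array(c['distortion'],float))[0].reshape(-1,2)
E
python3 - <<'E'
from h import *
import pickle
for n in('scene','top'):
    c=capture(n); pickle.dump(c,open(n+'.pkl','wb'))
    cv2.imwrite(f'pics/{n}0.png',cv2.resize(c['color'][:,:,::-1],(800,500),interpolation=cv2.INTER_CUBIC))
    print(n,ray(c,(320,200)))
s=sense();print(s)
E
```

```text
scene (array([1095.41166638,  321.46310704,  745.61246937]), array([-0.57923661, -0.34125052, -0.74031188]))
top (array([ 420.93538562,   -4.72538937, 1138.95513214]), array([ 0.15867231,  0.01676868, -0.98722261]))
{'time': 0.1, 'q': array([-4.88103562e+01,  2.05862840e+01,  6.39917700e-01, -1.77276886e-02,
       -7.01356287e+01, -1.65062573e+01]), 'qd': array([-0.01120174, -0.07838888,  0.10932114,  0.04277457,  0.14009835,
        0.03949229]), 'joint_efforts': array([-1.95086592e-03, -5.84162986e+01,  2.93753725e+01,  7.01541424e+00,
        1.02501560e-02, -3.20630375e-05]), 'eef_pos': array([ 281.68746917, -612.97201957,  244.53499872]), 'orientation': array([ 1.79916649e+02, -7.31918157e-03, -1.55322644e+02]), 'ft_force': array([-0.19602293,  0.67970576, -0.08406865]), 'moment': array([-0.02122804, -0.0158784 , -0.05981865]), 'grip_force': 0.0, 'finger_gap': 87.80361328745803}
```

View pics/top0.png

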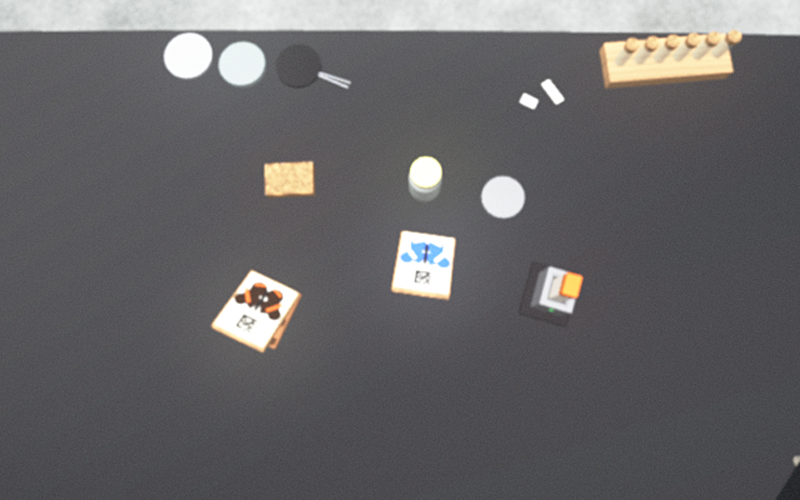

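View pics/scene0.png

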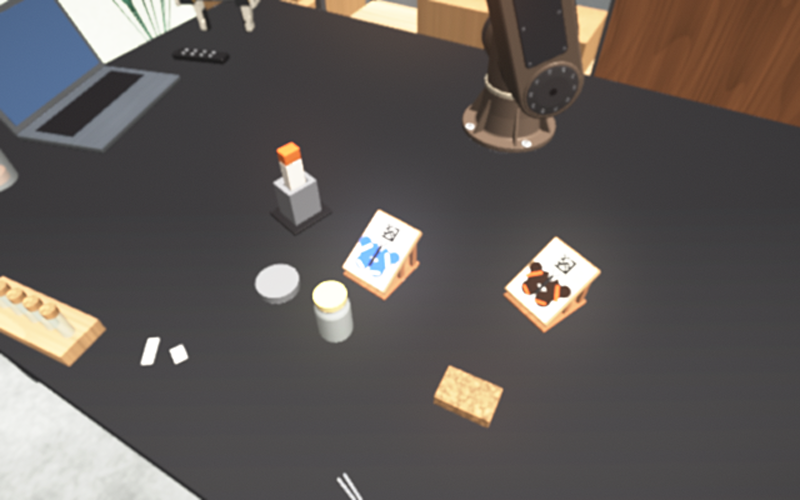

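The top view has the orange board's label at about (247,323) of 800x500, the blue board at (423,277), and the dock at (553,292) with the orange reader tail at (571,285). The scene view shows the same with the reader upright at (290,165). Next I'll enlarge crops.

Run:
```python
from h import *
import pickle
T=pickle.load(open('top.pkl','rb'));S=pickle.load(open('scene.pkl','rb'))
def crop(c,x,y,w,h,k): return cv2.resize(c['color'][y:y+h,x:x+w,::-1],(w*k,h*k),interpolation=cv2.INTER_CUBIC)
# each 80x60 x5 = 400x300
a=crop(T,165,215,80,60,5);b=crop(T,410,205,80,60,5)
d=crop(S,400,185,80,60,5);e=crop(S,205,110,80,75,4)[:300]
e=cv2.copyMakeBorder(e,0,0,0,80,cv2.BORDER_CONSTANT)
cv2.imwrite('pics/crops.png',np.vstack([np.hstack([a,b]),np.hstack([d,e])]))
```

```text
(no output)
```

View pics/crops.png

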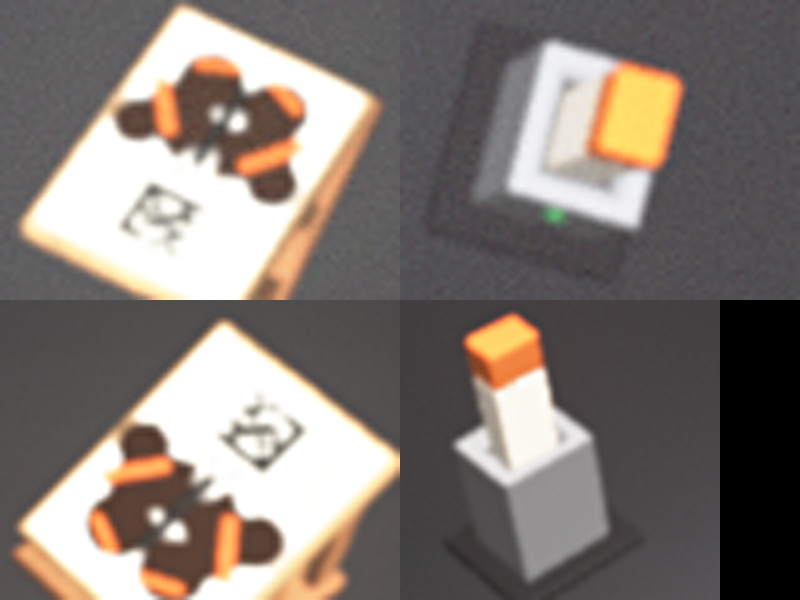

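```bash
cat > fit.py <<'E'
from h import *
import pickle
from scipy.optimize import least_squares
T=pickle.load(open('top.pkl','rb'));S=pickle.load(open('scene.pkl','rb'))
ft=lambda x,y:(410+(x-400)/5,205+y/5)
fs=lambda x,y:(205+(x-400)/4,110+(y-300)/4)
fa=lambda x,y:(165+x/5,215+y/5)
fd=lambda x,y:(400+x/5,185+(y-300)/5)
def tf(p,loc): 
    c,s=np.cos(p[2]),np.sin(p[2]); return np.array([[p[0]+c*a-s*b,p[1]+s*a+c*b,z] for a,b,z in loc])
# top view: up=+x, left=+y
tail=lambda a,b:(a*18,b*13,170); blk=lambda a,b:(a*33,b*28,90)
# (cam, pixel, local)
D=[(T,ft(620,62),tail(1,1)),(T,ft(683,78),tail(1,-1)),(T,ft(662,167),tail(-1,-1)),(T,ft(592,150),tail(-1,1)),
(T,ft(548,38),blk(1,1)),(T,ft(508,190),blk(-1,1)),(T,ft(640,228),blk(-1,-1)),]
def run(D,p0):
    def f(p):
        return np.concatenate([proj(c,tf(p,[l]))[0]-u for c,u,l in D])
    r=least_squares(f,p0,loss='soft_l1'); print(r.x[:2],np.degrees(r.x[2]),*r.x[3:],'res',r.fun.round(1)); return r.x
p=run(D,[480,-180,0])
print('scene pred dock',[(round(400+(u-205)*4),round(300+(v-110)*4)) for u,v in proj(S,tf(p,[tail(1,1),tail(1,-1),tail(-1,-1),tail(-1,1),blk(1,1),blk(1,-1),blk(-1,-1),blk(-1,1)]))])
for n,c,u in (('T',T,fa(161,217)),('S',S,fd(262,434))): print('label',n,at(c,u,78))
# board: local x up slope horizontal (board x toward robot); label x toward robot
q=np.pi
print('edge yaw', [at(c,u,z) for c,u,z in ((T,fa(22,228),91),(T,(213,280),91),(S,fd(222,322),91),(S,fd(398,458),91))])
print('T far edge z~30',at(T,fa(183,8),30),at(T,fa(378,103),30))
E
python3 fit.py
```

```text
[ 523.18874252 -261.42706125] 1064.1650895910798 res [-0.1 -0.1  0.   0.3 -0.1 -0.   1.1 -0.3 -0.2  0.7  0.2 -0.1 -0.7 -0.3]
scene pred dock [(484, 355), (459, 335), (508, 310), (534, 328), (502, 482), (450, 440), (535, 393), (588, 433)]
label T [462.274887   275.96034414  78.        ]
label S [462.69676553 279.9925717   78.        ]
edge yaw [array([456.4883554 , 331.71213182,  91.        ]), array([416.87295075, 236.82989019,  91.        ]), array([419.82628939, 245.11609217,  91.        ]), array([460.05493716, 334.29877122,  91.        ])]
T far edge z~30 [558.79814051 283.29964293  30.        ] [516.32836507 192.6574088   30.        ]
```

```bash
cat > go.py <<'E'
import sys
from h import *
# go.py x y z toolz(3) tooly-ish(3): shift cm and rotvec, tool axes
def go(pos,z,y):
    s=sense(); R0=R.from_euler('xyz',s['orientation'],degrees=True)
    z=np.array(z,float);z/=np.linalg.norm(z); y=np.array(y,float); y-=z*(y@z); y/=np.linalg.norm(y)
    R1=R.from_matrix(np.column_stack([np.cross(y,z),y,z]))
    rv=(R0.inv()*R1).as_rotvec(); d=R0.inv().apply(np.array(pos)-s['eef_pos'])/10
    print('t',round(s['time'],2),'pos',s['eef_pos'].round(1),'q',s['q'].round(0),'gap',round(s['finger_gap'],1),'F',s['ft_force'].round(1)); print('rot',rv.round(4),np.degrees(np.linalg.norm(rv)).round(1),'shift cm',d.round(3))
if __name__=='__main__':
    a=[float(v) for v in sys.argv[1:]]; go(a[:3],a[3:6],a[6:9])
E
cat >> fit.py <<'E'
print('--- both')
D2=D+[(S,fs(*u),l) for u,l in (((493,361),tail(1,1)),((465,343),tail(1,-1)),((512,314),tail(-1,-1)),((541,340),tail(-1,1)),((512,485),blk(1,1)),((455,443),blk(1,-1)),((593,435),blk(-1,1)))]
p=run(D2,[520,-260,-.27])
E
python3 fit.py | tail -2; python3 go.py 524 -260 225 0 0 -1 .27 .962 0
```

```text
[ 523.11256536 -259.45215882] -14.696929242443362 res [-1.3 -0.  -1.1  0.2 -0.9 -0.   0.2 -0.1 -1.5  0.9 -0.5  0.2 -1.3 -0.5
 -1.3 -1.4 -0.9 -1.6 -0.4 -0.9 -0.9 -2.9 -1.4 -0.4 -0.7 -0.2 -0.5 -0.5]
t 0.1 pos [ 281.7 -613.   244.5] q [-49.  21.   1.  -0. -70. -17.] gap 87.8 F [-0.2  0.7 -0.1]
rot [ 1.300e-03 -6.000e-04  7.043e-01] 40.4 shift cm [-36.755  21.954   1.981]
```

```bash
python3 -m creep '[[[0,0,0.05],[-2,1.2,0],1],[[0,0,0.14],[-5.5,3.3,0],1],[[0,0,0.23],[-9.1,5.4,0],1],[[0,0,0.32],[-12.7,7.5,0],1],[[0,0,0.41],[-16.3,9.6,0],1],[[0,0,0.5],[-19.9,11.7,0],1],[[0,0,0.58],[-23.5,13.8,0],1],[[0,0,0.65],[-27,16,0],1],[[0,0,0.7],[-30,18,0],1],[[0,0,0.7],[-32,19.2,0],1]]'; python3 go.py 523.1 -260.3 215 0 0 -1 .264 .9645 0
```

```text
time: 0.93
eef_pos: [493.6, -302.3, 245.2]
orientation: [180.0, -0.0, 164.5]
ft_force: [0.0, -0.6, 0.0]
finger_gap: 88.0
grip_force: 0.0
t 0.93 pos [ 493.6 -302.3  245.2] q [-12.  12. -12.  -0. -67. -93.] gap 88.0 F [ 0.  -0.6  0. ]
rot [ 0.0005 -0.0002 -0.0037] 0.2 shift cm [-1.716  4.835  3.021]
```

```bash
python3 -m creep '[[[0,0,-0.004],[-0.3,0.8,0.5],1],[[0,0,-0.004],[-0.7,1.9,1.2],1],[[0,0,-0.004],[-1.1,3,1.9],1],[[0,0,-0.004],[-1.4,4,2.5],1],[[0,0,-0.004],[-1.6,4.6,2.9],1],[[0,0,-0.004],[-1.7,4.83,3],1],[[0,0,-0.004],[-1.7,4.83,3],1],[[0,0,-0.004],[-1.7,4.83,3],1],[[0,0,-0.004],[-1.7,4.83,3],1],[[0,0,-0.004],[-1.7,4.83,3],1]]'; python3 go.py 523.1 -260.3 130 0 0 -1 .264 .9645 0
python3 - <<'E'
from h import *
import pickle
o=[]
for n,(x,y) in (('scene',(195,90)),('top',(400,185))):
    c=capture(n); pickle.dump(c,open(n+'1.pkl','wb'))
    o.append(cv2.resize(c['color'][y:y+100,x:x+100,::-1],(400,400),interpolation=cv2.INTER_CUBIC))
cv2.imwrite('pics/above.png',np.hstack(o))
E
```

```text
time: 1.77
eef_pos: [521.5, -263.7, 215.7]
orientation: [180.0, 0.0, 164.8]
ft_force: [-0.2, 0.2, -0.1]
finger_gap: 87.7
grip_force: 0.0
t 1.77 pos [ 521.5 -263.7  215.7] q [ -8.  13. -14.   0. -63. -98.] gap 87.7 F [-0.2  0.2 -0.1]
rot [0.     0.0005 0.0014] 0.1 shift cm [-0.058  0.366  8.572]
```

View pics/above.png

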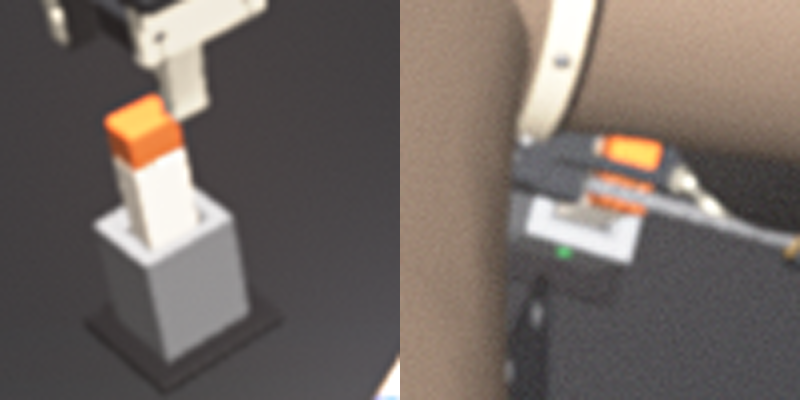

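The scene crop shows the open fingers either side of the orange tail (145,130), with the right finger at (183,90), clear for descent.

```bash
python3 -m creep '[[[0,0,0],[-0.05,0.35,0],1],[[0,0,0],[-0.05,0.35,0.8],1],[[0,0,0],[-0.05,0.35,2],1],[[0,0,0],[-0.05,0.35,3.3],1],[[0,0,0],[-0.05,0.35,4.6],1],[[0,0,0],[-0.05,0.35,5.9],1],[[0,0,0],[-0.05,0.35,7.1],1],[[0,0,0],[-0.05,0.35,8],1],[[0,0,0],[-0.05,0.35,8.5],1],[[0,0,0],[-0.05,0.35,8.5],1]]'; python3 go.py 523.1 -260.3 130 0 0 -1 .264 .9645 0
python3 - <<'E'
from h import *
c=capture('scene'); x,y=205,100
cv2.imwrite('pics/low.png',cv2.resize(c['color'][y:y+75,x:x+90,::-1],(720,600),interpolation=cv2.INTER_CUBIC))
E
```

```text
time: 2.7
eef_pos: [522.4, -259.7, 129.0]
orientation: [-180.0, -0.1, 164.8]
ft_force: [-0.7, 0.3, -0.2]
finger_gap: 87.6
grip_force: 0.0
t 2.7 pos [ 522.4 -259.7  129. ] q [ -7.  18. -20.  -0. -52. -98.] gap 87.6 F [-0.7  0.3 -0.2]
rot [-0.0001 -0.0021  0.0018] 0.2 shift cm [-0.082 -0.035 -0.103]
```

View pics/low.png

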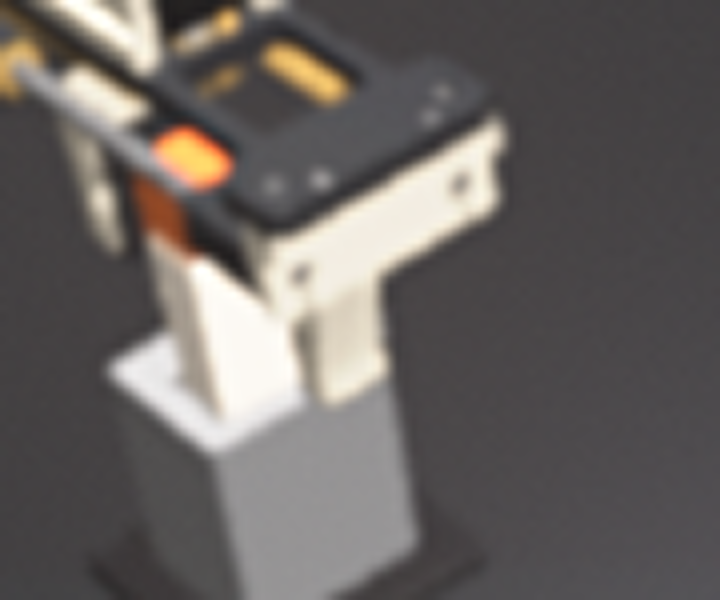

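The fingers straddle the reader: left finger at (95,200), right at (350,350). Closing lightly.

```bash
python3 -m creep '[[[0,0,0],[-0.05,0,-0.1],0],[[0,0,0],[-0.05,0,-0.1],-0.2],[[0,0,0],[-0.05,0,-0.1],-0.3],[[0,0,0],[-0.05,0,-0.1],-0.45],[[0,0,0],[-0.05,0,-0.1],-0.6],[[0,0,0],[-0.05,0,-0.1],-1],[[0,0,0],[-0.05,0,-0.1],-1],[[0,0,0],[-0.05,0,-0.1],-1],[[0,0,0],[-0.05,0,-0.1],-1],[[0,0,0],[-0.05,0,-0.1],-1]]' 8; python3 -c "
from workcell import *;s=sense();print(s['ft_force'],s['moment'],s['eef_pos'],s['orientation'])"
```

```text
time: 3.58
eef_pos: [523.5, -260.1, 131.3]
orientation: [-180.0, -0.0, 164.8]
ft_force: [0.9, -0.7, -0.7]
finger_gap: 26.3
grip_force: 0.0
[ 0.93351115 -0.67970995 -0.65389811] [ 0.01816177 -0.08329138 -0.00491484] [ 523.54395729 -260.06747685  131.33360588] [-1.79998445e+02 -2.72807334e-03  1.64807840e+02]
```

```bash
python3 -m creep '[[[0,0,0],[0,0,0],-1],[[0,0,0],[0,0,0],-1],[[0,0,0],[0,0,0],-1],[[0,0,0],[0,0,0],-1],[[0,0,0],[0,0,0],-1],[[0,0,0],[0,0,0],-1],[[0,0,0],[0,0,0],-1],[[0,0,0],[0,0,0],-1],[[0,0,0],[0,0,0],-1],[[0,0,0],[0,0,0],-1]]' 30; python3 -c "
from workcell import *;s=sense();print(s['ft_force'],s['moment'],s['eef_pos'],s['orientation'])"
```

```text
time: 4.42
eef_pos: [523.6, -260.1, 131.3]
orientation: [-180.0, -0.0, 164.8]
ft_force: [1.2, -1.0, -1.7]
finger_gap: 26.1
grip_force: 29.9
[ 1.22512585 -0.99298428 -1.68985334] [-0.15504963 -0.12088519  0.02012316] [ 523.55240916 -260.08473361  131.32831585] [-1.79999243e+02 -1.48579208e-03  1.64803443e+02]
```

Forces are small; that pose is the home reference. Lifting straight up.

```bash
python3 -m creep '[[[0,0,0],[0,0,-0.2],-1],[[0,0,0],[0,0,-0.7],-1],[[0,0,0],[0,0,-1.5],-1],[[0,0,0],[0,0,-2.5],-1],[[0,0,0],[0,0,-3.5],-1],[[0,0,0],[0,0,-4.5],-1],[[0,0,0],[0,0,-5.5],-1],[[0,0,0],[0,0,-6.5],-1],[[0,0,0],[0,0,-7.3],-1],[[0,0,0],[0,0,-8],-1]]' && python3 -m creep '[[[0,0,0],[0,0,-0.6],-1],[[0,0,0],[0,0,-1.4],-1],[[0,0,0],[0,0,-2.4],-1],[[0,0,0],[0,0,-3.6],-1],[[0,0,0],[0,0,-4.8],-1],[[0,0,0],[0,0,-6],-1],[[0,0,0],[0,0,-7.2],-1],[[0,0,0],[0,0,-8.2],-1],[[0,0,0],[0,0,-8.8],-1],[[0,0,0],[0,0,-9],-1]]'; python3 go.py 535.5 245 300 -.456 .206 -.866 .05 1 0
```

```text
time: 5.25
eef_pos: [523.7, -260.1, 212.7]
orientation: [180.0, 0.1, 164.8]
ft_force: [0.0, 0.7, -1.0]
finger_gap: 25.9
grip_force: 29.9
time: 6.08
eef_pos: [523.9, -260.2, 302.7]
orientation: [180.0, 0.1, 164.8]
ft_force: [0.1, 0.3, -1.2]
finger_gap: 26.2
grip_force: 29.9
t 6.08 pos [ 523.9 -260.2  302.7] q [ -7.  10.  -6.   0. -74. -98.] gap 26.2 F [ 0.1  0.3 -1.2]
rot [-0.1266  0.5107 -0.1648] 31.6 shift cm [12.123 49.059  0.249]
```

```bash
python3 -m creep '[[[0,0,0],[0.2,0.6,-1],-1],[[0,0,0],[0.6,1.8,-3],-1],[[0,0,0],[1.2,3.8,-5.5],-1],[[0,0,0],[2,6.4,-7.8],-1],[[0,0,0],[2.8,9.4,-9.5],-1],[[0,0,0],[3.6,12.6,-10],-1],[[0,0,0],[4.4,16,-10],-1],[[0,0,0],[5.2,19.4,-10],-1],[[0,0,0],[6,22.8,-10],-1],[[0,0,0],[6.8,26,-10],-1]]' && python3 go.py 551 238 245 -.456 .206 -.866 -.25 .97 0
```

```text
time: 6.92
eef_pos: [525.4, 10.7, 401.6]
orientation: [180.0, -0.0, 164.8]
ft_force: [1.2, -0.5, -0.8]
finger_gap: 25.7
grip_force: 29.9
t 6.92 pos [525.4  10.7 401.6] q [  23.    3.   -2.   -0.  -85. -128.] gap 25.7 F [ 1.2 -0.5 -0.8]
rot [-0.1975  0.4897 -0.4378] 39.3 shift cm [ 3.476 22.602 15.66 ]
```

```bash
python3 -m creep '[[[-0.01,0.02,-0.02],[0.5,2.8,0.2],-1],[[-0.03,0.07,-0.06],[1,6,0.6],-1],[[-0.05,0.12,-0.11],[1.5,9.2,1.2],-1],[[-0.07,0.18,-0.16],[2,12.2,2.2],-1],[[-0.1,0.24,-0.22],[2.4,15,3.5],-1],[[-0.12,0.3,-0.27],[2.8,17.6,5.2],-1],[[-0.14,0.36,-0.32],[3.1,19.6,7.4],-1],[[-0.17,0.42,-0.37],[3.3,21.2,9.8],-1],[[-0.19,0.47,-0.42],[3.4,22.3,12],-1],[[-0.2,0.49,-0.44],[3.5,22.6,13.6],-1]]' && python3 go.py 551 238 245 -.456 .206 -.866 -.25 .97 0
```

```text
time: 7.75
eef_pos: [551.1, 237.5, 261.4]
orientation: [161.4, -24.6, -165.2]
ft_force: [1.1, -0.6, -2.0]
finger_gap: 26.1
grip_force: 29.9
t 7.75 pos [551.1 237.5 261.4] q [  27.   27.   16.  -23.  -99. -105.] gap 26.1 F [ 1.1 -0.6 -2. ]
rot [ 0.0027 -0.0077  0.0039] 0.5 shift cm [-0.685 -0.424  1.43 ]
```

```bash
python3 go.py 536 244.1 217.7 -.456 .206 -.866 -.25 .97 0
```

```text
t 7.75 pos [551.1 237.5 261.4] q [  27.   27.   16.  -23.  -99. -105.] gap 26.1 F [ 1.1 -0.6 -2. ]
rot [ 0.0027 -0.0077  0.0039] 0.5 shift cm [-0.645 -0.463  4.604]
```

```bash
python3 -m creep '[[[0,0,0],[-0.1,-0.1,0.2],-1],[[0,-0.003,0],[-0.2,-0.2,0.6],-1],[[0,-0.005,0],[-0.4,-0.3,1.2],-1],[[0,-0.008,0],[-0.6,-0.4,1.9],-1],[[0.002,-0.008,0],[-0.64,-0.46,2.6],-1],[[0.003,-0.008,0.004],[-0.64,-0.46,3.2],-1],[[0.003,-0.008,0.004],[-0.64,-0.46,3.6],-1],[[0.003,-0.008,0.004],[-0.64,-0.46,3.8],-1],[[0.003,-0.008,0.004],[-0.64,-0.46,3.8],-1],[[0.003,-0.008,0.004],[-0.64,-0.46,3.8],-1]]'; python3 go.py 536 244.1 217.7 -.456 .206 -.866 -.25 .97 0
python3 - <<'E'
from h import *
import pickle
for n,(x,y) in (('scene',(390,140)),('top',(140,180))):
    c=capture(n); pickle.dump(c,open(n+'2.pkl','wb'))
    cv2.imwrite(f'pics/n_{n}.png',cv2.resize(c['color'][y:y+100,x:x+130,::-1],(780,600),interpolation=cv2.INTER_CUBIC))
E
```

```text
time: 8.58
eef_pos: [540.4, 241.0, 228.8]
orientation: [161.9, -23.8, -165.8]
ft_force: [0.2, -0.4, -0.7]
finger_gap: 25.9
grip_force: 29.9
t 8.58 pos [540.4 241.  228.8] q [  28.   27.   12.  -23.  -94. -105.] gap 25.9 F [ 0.2 -0.4 -0.7]
rot [-0.0013  0.0085 -0.0013] 0.5 shift cm [-0.128  0.034  1.228]
```

View pics/n_scene.png

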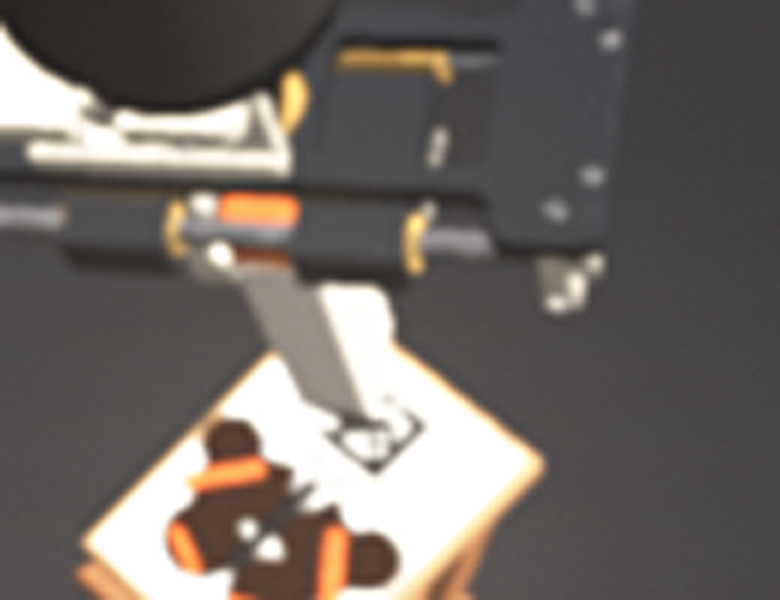

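View pics/n_top.png

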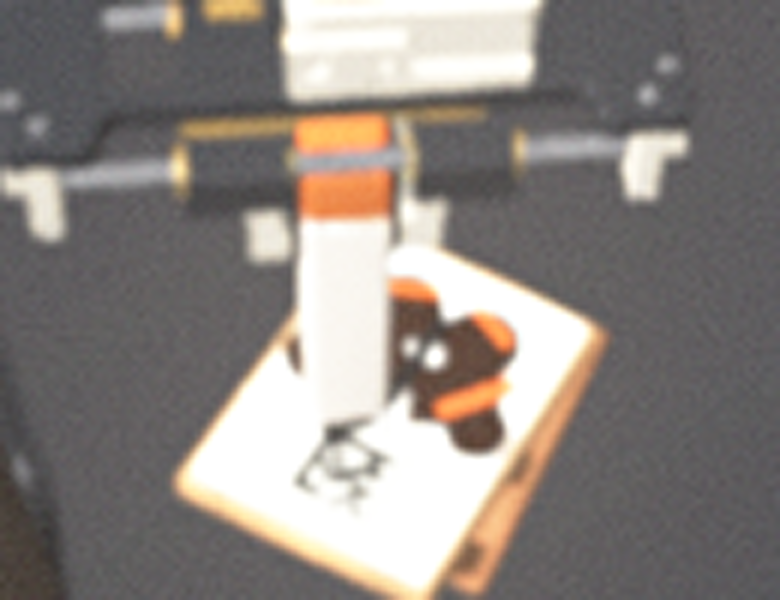

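Run:
```python
from h import *
import pickle
s=sense(); Rt=R.from_euler('xyz',s['orientation'],degrees=True); p=s['eef_pos']
print('axes x,y,z',Rt.as_matrix().T.round(3))
for n,(x,y) in (('scene',(390,140)),('top',(140,180))):
    c=pickle.load(open(n+'2.pkl','rb')); f=lambda P:((proj(c,P)-[x,y])*6).round(0).tolist()
    print(n,'white-bottom',{(a,b):f(p+Rt.apply([a*18,b*13,105.3]))[0] for a in(-1,1) for b in(-1,1)})
    print('tail/orange top',{(a,b):f(p+Rt.apply([a*18,b*13,-38.7]))[0] for a in(-1,1) for b in(-1,1)})
    print('label',f([462.5,277.3,78]),'nose',f(p+Rt.apply([0,0,121.3])))
    e=[.411,.911]; a=np.array([.911,-.411,0])
    C=np.array([462.5,277.3,78]); up=np.array([-.911*.866,.411*.866,.5]); ee=np.array([.411,.911,0])
    print('face top corners',[f(C+26*up+k*50*ee)[0] for k in(-1,1)],'low',[f(C-80*up+k*50*ee)[0] for k in (-1,1)])
```

```text
axes x,y,z [[-0.887 -0.224  0.404]
 [-0.112  0.952  0.284]
 [-0.448  0.207 -0.87 ]]
scene white-bottom {(-1, -1): [289.0, 404.0], (-1, 1): [369.0, 411.0], (1, -1): [306.0, 306.0], (1, 1): [385.0, 311.0]}
tail/orange top {(-1, -1): [205.0, 226.0], (-1, 1): [297.0, 231.0], (1, -1): [226.0, 114.0], (1, 1): [317.0, 117.0]}
label [[367.0, 428.0]] nose [[344.0, 375.0]]
face top corners [[314.0, 295.0], [529.0, 462.0]] low [[113.0, 499.0], [314.0, 678.0]]
top white-bottom {(-1, -1): [376.0, 323.0], (-1, 1): [298.0, 329.0], (1, -1): [384.0, 414.0], (1, 1): [305.0, 421.0]}
tail/orange top {(-1, -1): [381.0, 76.0], (-1, 1): [293.0, 81.0], (1, -1): [390.0, 173.0], (1, 1): [301.0, 179.0]}
label [[340.0, 470.0]] nose [[341.0, 395.0]]
face top corners [[427.0, 587.0], [176.0, 466.0]] low [[570.0, 362.0], [333.0, 250.0]]
```

```bash
python3 -m creep '[[[0,0.003,0],[0,0,0.1],-1],[[0,0.006,0],[-0.05,0,0.3],-1],[[-0.001,0.008,0],[-0.1,0.03,0.5],-1],[[-0.001,0.008,0],[-0.13,0.03,0.7],-1],[[-0.001,0.008,0],[-0.13,0.03,0.9],-1],[[-0.001,0.008,0],[-0.13,0.03,1.1],-1],[[-0.001,0.008,0],[-0.13,0.03,1.2],-1],[[-0.001,0.008,0],[-0.13,0.03,1.2],-1],[[-0.001,0.008,0],[-0.13,0.03,1.2],-1],[[-0.001,0.008,0],[-0.13,0.03,1.2],-1]]'; python3 go.py 536 244.1 217.7 -.456 .206 -.866 -.25 .97 0
python3 - <<'E'
from h import *
s=sense(); Rt=R.from_euler('xyz',s['orientation'],degrees=True); p=s['eef_pos']; o=[]
for n,(x,y,w,h) in (('scene',(425,175,50,75)),('top',(175,212,50,75))):
    c=capture(n); im=cv2.resize(c['color'][y:y+h,x:x+w,::-1],(400,600),interpolation=cv2.INTER_CUBIC)
    f=lambda P:np.round((proj(c,P)-[x,y]+.5)*8).astype(int)
    for a,b in((-1,-1),(-1,1),(1,1),(1,-1)):
        q=f([p+Rt.apply([a*18,b*13,z]) for z in(0,105.3)]); cv2.line(im,tuple(map(int,q[0])),tuple(map(int,q[1])),(0,200,0),1)
    q=f([p+Rt.apply([a*15,b*10,121.3]) for a,b in((-1,-1),(-1,1),(1,1),(1,-1))]); cv2.polylines(im,[q.reshape(-1,1,2)],True,(0,0,255),1)
    C=np.array([462.5,277.3,78]); up=np.array([-.911*.866,.411*.866,.5]); ee=np.array([.411,.911,0])
    q=f([C+a*18*up+b*18*ee for a,b in((-1,-1),(-1,1),(1,1),(1,-1))]); cv2.polylines(im,[q.reshape(-1,1,2)],True,(255,0,0),1)
    o.append(im)
cv2.imwrite('pics/ov.png',np.hstack(o))
E
```

```text
time: 9.52
eef_pos: [536.2, 244.0, 217.8]
orientation: [161.8, -24.3, -165.6]
ft_force: [0.1, 0.1, -0.8]
finger_gap: 25.9
grip_force: 29.9
t 9.52 pos [536.2 244.  217.8] q [  28.   27.   11.  -23.  -93. -105.] gap 25.9 F [ 0.1  0.1 -0.8]
rot [-0.0001  0.0004 -0.0015] 0.1 shift cm [0.01  0.01  0.018]
```

View pics/ov.png

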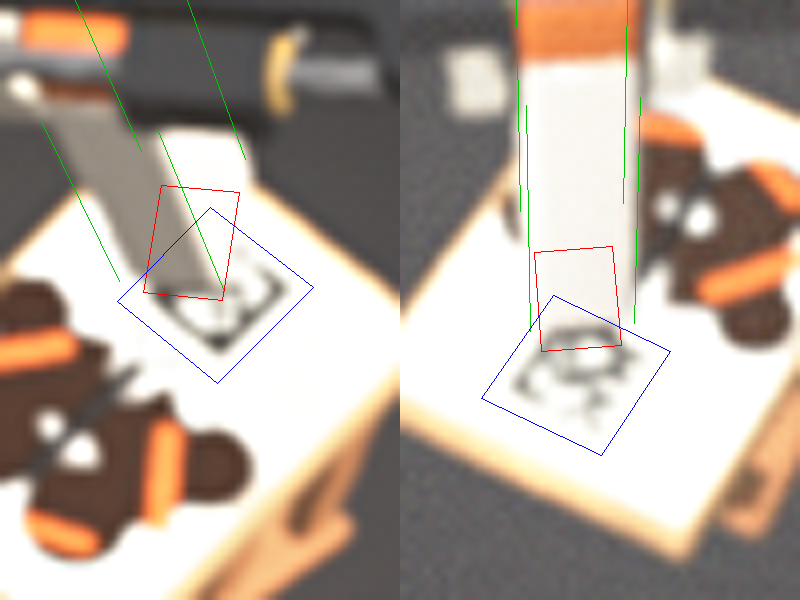

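The overlay shows the predicted nose outline at (190,245) scene and (578,300) top. The label outline centres at (216,295) and (577,375). Both match the picture within the common camera bias (about 1 mm), so I'll hold here.

```bash
python3 -m creep '[[[0,0,0],[0,0,0],-1],[[0,0,0],[0,0,0],-1],[[0,0,0],[0,0,0],-1],[[0,0,0],[0,0,0],-1],[[0,0,0],[0,0,0],-1],[[0,0,0],[0,0,0],-1],[[0,0,0],[0,0,0],-1],[[0,0,0],[0,0,0],-1],[[0,0,0],[0,0,0],-1],[[0,0,0],[0,0,0],-1]]' && python3 -m creep '[[[0,0,0],[0,0,0],-1],[[0,0,0],[0,0,0],-1],[[0,0,0],[0,0,0],-1],[[0,0,0],[0,0,0],-1],[[0,0,0],[0,0,0],-1],[[0,0,0],[0,0,0],-1],[[0,0,0],[0,0,0],-1],[[0,0,0],[0,0,0],-1],[[0,0,0],[0,0,0],-1],[[0,0,0],[0,0,0],-1]]' && python3 -m creep '[[[0,0,0],[0,0,0],-1],[[0,0,0],[0,0,0],-1],[[0,0,0],[0,0,0],-1],[[0,0,0],[0,0,0],-1],[[0,0,0],[0,0,0],-1],[[0,0,0],[0,0,0],-1],[[0,0,0],[0,0,0],-1],[[0,0,0],[0,0,0],-1],[[0,0,0],[0,0,0],-1],[[0,0,0],[0,0,0],-1]]'
python3 go.py 525.4 10.7 401.6 0 0 -1 .2622 .965 0
```

```text
time: 10.45
eef_pos: [536.1, 244.0, 217.6]
orientation: [161.8, -24.3, -165.6]
ft_force: [0.2, -0.4, -2.1]
finger_gap: 26.0
grip_force: 29.9
time: 11.28
eef_pos: [536.1, 244.0, 217.6]
orientation: [161.8, -24.3, -165.6]
ft_force: [0.6, 0.5, -0.6]
finger_gap: 26.2
grip_force: 29.9
time: 12.12
eef_pos: [536.1, 243.9, 217.7]
orientation: [161.8, -24.3, -165.6]
ft_force: [-0.1, -0.7, -1.8]
finger_gap: 26.1
grip_force: 29.9
t 12.12 pos [536.1 243.9 217.7] q [  28.   27.   11.  -23.  -93. -105.] gap 26.1 F [-0.1 -0.7 -1.8]
rot [ 0.197  -0.4898  0.4366] 39.3 shift cm [ 13.78  -16.851 -20.24 ]
```

```bash
python3 -m creep '[[[0,0,0],[0,0,-0.8],-1],[[0,0,0],[0.2,0,-2.5],-1],[[0.01,-0.03,0.03],[0.8,-0.4,-5],-1],[[0.03,-0.08,0.07],[1.8,-1,-8],-1],[[0.06,-0.14,0.12],[3.2,-2,-11],-1],[[0.08,-0.2,0.18],[5,-3.8,-13.6],-1],[[0.11,-0.27,0.24],[7,-6,-16],-1],[[0.14,-0.34,0.3],[9,-8.5,-18],-1],[[0.16,-0.41,0.36],[10.8,-11.2,-19.4],-1],[[0.18,-0.46,0.41],[12.4,-14,-20],-1]]'; python3 go.py 523.6 -260.1 400 0 0 -1 .2622 .965 0
```

```text
time: 12.95
eef_pos: [533.4, 39.7, 406.0]
orientation: [178.9, -1.3, 166.1]
ft_force: [-0.7, -0.1, -1.1]
finger_gap: 25.9
grip_force: 29.9
t 12.95 pos [533.4  39.7 406. ] q [  24.    4.    1.   -2.  -87. -128.] gap 25.9 F [-0.7 -0.1 -1.1]
rot [ 0.0185 -0.0225  0.0225] 2.1 shift cm [ -6.259 -29.342  -0.088]
```

```bash
python3 -m creep '[[[0.01,-0.01,0.01],[-0.7,-3,0],-1],[[0.018,-0.022,0.022],[-1.4,-6.5,0],-1],[[0.018,-0.022,0.022],[-2.2,-10.3,0],-1],[[0.018,-0.022,0.022],[-3,-14.1,0],-1],[[0.018,-0.022,0.022],[-3.8,-17.9,0.3],-1],[[0.018,-0.022,0.022],[-4.6,-21.5,1],-1],[[0.018,-0.022,0.022],[-5.3,-24.6,2.2],-1],[[0.018,-0.022,0.022],[-5.8,-27,4],-1],[[0.018,-0.022,0.022],[-6.1,-28.6,6],-1],[[0.018,-0.022,0.022],[-6.2,-29.3,8],-1]]'; python3 go.py 523.6 -260.1 225 0 0 -1 .2622 .965 0
```

```text
time: 13.78
eef_pos: [521.3, -258.3, 314.7]
orientation: [-179.9, -0.5, 164.9]
ft_force: [0.2, -0.4, -0.6]
finger_gap: 25.8
grip_force: 29.9
t 13.78 pos [ 521.3 -258.3  314.7] q [ -7.  10.  -5.   0. -76. -98.] gap 25.8 F [ 0.2 -0.4 -0.6]
rot [-0.0015 -0.0087  0.001 ] 0.5 shift cm [-0.351 -0.099  8.969]
```

```bash
python3 -m creep '[[[0,-0.009,0],[-0.3,-0.1,1],-1],[[0,-0.009,0],[-0.35,-0.1,2.5],-1],[[0,-0.009,0],[-0.35,-0.1,4],-1],[[0,-0.009,0],[-0.35,-0.1,5.5],-1],[[0,-0.009,0],[-0.35,-0.1,6.8],-1],[[0,-0.009,0],[-0.35,-0.1,7.8],-1],[[0,-0.009,0],[-0.35,-0.1,8.2],-1],[[0,-0.009,0],[-0.35,-0.1,8.2],-1],[[0,-0.009,0],[-0.35,-0.1,8.2],-1],[[0,-0.009,0],[-0.35,-0.1,8.2],-1]]'; python3 go.py 523.6 -260.1 225 0 0 -1 .2622 .965 0
```

```text
time: 14.62
eef_pos: [524.7, -257.8, 234.1]
orientation: [-179.9, 0.1, 165.0]
ft_force: [0.6, -0.3, -1.7]
finger_gap: 25.8
grip_force: 29.9
t 14.62 pos [ 524.7 -257.8  234.1] q [ -7.  12. -12.   0. -65. -98.] gap 25.8 F [ 0.6 -0.3 -1.7]
rot [-0.0014  0.0014  0.0037] 0.2 shift cm [ 0.047 -0.248  0.909]
```

Fine alignment before entering the sleeve.

```bash
python3 -m creep '[[[-0.001,0.001,0.003],[0.05,-0.1,0.2],-1],[[-0.001,0.001,0.003],[0.05,-0.25,0.4],-1],[[-0.001,0.001,0.003],[0.05,-0.25,0.6],-1],[[-0.001,0.001,0.003],[0.05,-0.25,0.6],-1],[[-0.001,0.001,0.003],[0.05,-0.25,0.6],-1],[[-0.001,0.001,0.003],[0.05,-0.25,0.6],-1],[[-0.001,0.001,0.003],[0.05,-0.25,0.6],-1],[[-0.001,0.001,0.003],[0.05,-0.25,0.6],-1],[[-0.001,0.001,0.003],[0.05,-0.25,0.6],-1],[[-0.001,0.001,0.003],[0.05,-0.25,0.6],-1]]'; python3 go.py 523.6 -260.1 190 0 0 -1 .2622 .965 0
```

```text
time: 15.45
eef_pos: [523.1, -259.9, 227.1]
orientation: [-180.0, -0.1, 164.8]
ft_force: [0.5, -0.8, -1.0]
finger_gap: 26.1
grip_force: 29.9
t 15.45 pos [ 523.1 -259.9  227.1] q [ -7.  13. -13.   0. -65. -98.] gap 26.1 F [ 0.5 -0.8 -1. ]
rot [-0.0003 -0.0009  0.0007] 0.1 shift cm [-5.500e-02 -3.000e-03  3.709e+00]
```

```bash
python3 -m creep '[[[0,-0.001,0],[-0.05,0,0.3],-1],[[0,-0.001,0],[-0.05,0,0.8],-1],[[0,-0.001,0],[-0.05,0,1.2],-1],[[0,-0.001,0],[-0.05,0,1.6],-1],[[0,-0.001,0],[-0.05,0,2],-1],[[0,-0.001,0],[-0.05,0,2.4],-1],[[0,-0.001,0],[-0.05,0,2.8],-1],[[0,-0.001,0],[-0.05,0,3.2],-1],[[0,-0.001,0],[-0.05,0,3.5],-1],[[0,-0.001,0],[-0.05,0,3.7],-1]]'; python3 go.py 523.6 -260.1 131.3 0 0 -1 .2622 .965 0
```

```text
time: 16.28
eef_pos: [523.4, -260.0, 189.5]
orientation: [-180.0, -0.0, 164.8]
ft_force: [-0.1, 0.7, -1.9]
finger_gap: 25.9
grip_force: 29.9
t 16.28 pos [ 523.4 -260.   189.5] q [ -7.  15. -16.   0. -60. -98.] gap 25.9 F [-0.1  0.7 -1.9]
rot [-0.0003 -0.0005  0.0006] 0.0 shift cm [-2.60e-02  1.00e-03  5.82e+00]
```

It entered with no contact force. Continuing down, slowing near the floor.

```bash
python3 -m creep '[[[0,0,0],[-0.02,0,0.5],-1],[[0,0,0],[-0.02,0,1.1],-1],[[0,0,0],[-0.02,0,1.8],-1],[[0,0,0],[-0.02,0,2.5],-1],[[0,0,0],[-0.02,0,3.2],-1],[[0,0,0],[-0.02,0,3.9],-1],[[0,0,0],[-0.02,0,4.5],-1],[[0,0,0],[-0.02,0,5],-1],[[0,0,0],[-0.02,0,5.3],-1],[[0,0,0],[-0.02,0,5.5],-1]]'; python3 go.py 523.6 -260.1 131.3 0 0 -1 .2622 .965 0
```

```text
time: 17.12
eef_pos: [523.6, -260.1, 134.5]
orientation: [-180.0, -0.0, 164.8]
ft_force: [-0.5, 0.8, -1.0]
finger_gap: 25.9
grip_force: 29.9
t 17.12 pos [ 523.6 -260.1  134.5] q [ -7.  18. -19.   0. -53. -98.] gap 25.9 F [-0.5  0.8 -1. ]
rot [-0.0004 -0.0005  0.0006] 0.1 shift cm [-0.002  0.004  0.321]
```

```bash
python3 -m creep '[[[0,0,0],[0,0,0.05],-1],[[0,0,0],[0,0,0.1],-1],[[0,0,0],[0,0,0.15],-1],[[0,0,0],[0,0,0.2],-1],[[0,0,0],[0,0,0.24],-1],[[0,0,0],[0,0,0.28],-1],[[0,0,0],[0,0,0.31],-1],[[0,0,0],[0,0,0.33],-1],[[0,0,0],[0,0,0.33],-1],[[0,0,0],[0,0,0.33],-1]]'; python3 go.py 523.6 -260.1 131.3 0 0 -1 .2622 .965 0
```

```text
time: 17.95
eef_pos: [523.7, -260.1, 131.7]
orientation: [-180.0, 0.0, 164.8]
ft_force: [-0.2, 0.2, -1.7]
finger_gap: 25.9
grip_force: 29.9
t 17.95 pos [ 523.7 -260.1  131.7] q [ -7.  18. -20.   0. -53. -98.] gap 25.9 F [-0.2  0.2 -1.7]
rot [-0.0003  0.      0.0006] 0.0 shift cm [0.011 0.001 0.044]
```

Press down gently until contact shows.

```bash
python3 -m creep '[[[0,0,0],[0,0,0.02],-1],[[0,0,0],[0,0,0.04],-1],[[0,0,0],[0,0,0.06],-1],[[0,0,0],[0,0,0.08],-1],[[0,0,0],[0,0,0.1],-1],[[0,0,0],[0,0,0.1],-1],[[0,0,0],[0,0,0.1],-1],[[0,0,0],[0,0,0.1],-1],[[0,0,0],[0,0,0.1],-1],[[0,0,0],[0,0,0.1],-1]]'
```

```text
time: 18.78
eef_pos: [523.8, -260.2, 131.3]
orientation: [-180.0, 0.0, 164.8]
ft_force: [-1.8, 2.0, 5.7]
finger_gap: 26.0
grip_force: 29.9
```

It touches the floor (+5.7 N) at the home height. Release, then rise.

```bash
python3 -m creep '[[[0,0,0],[0,0,-0.03],-0.35],[[0,0,0],[0,0,-0.03],-0.3],[[0,0,0],[0,0,-0.03],-0.2],[[0,0,0],[0,0,-0.03],0],[[0,0,0],[0,0,-0.03],0.4],[[0,0,0],[0,0,-0.03],1],[[0,0,0],[0,0,-0.03],1],[[0,0,0],[0,0,-0.03],1],[[0,0,0],[0,0,-0.03],1],[[0,0,0],[0,0,-0.03],1]]' && python3 -m creep '[[[0,0,0],[0,0,0],1],[[0,0,0],[0,0,0],1],[[0,0,0],[0,0,-0.5],1],[[0,0,0],[0,0,-1.5],1],[[0,0,0],[0,0,-3],1],[[0,0,0],[0,0,-5],1],[[0,0,0],[0,0,-7.5],1],[[0,0,0],[0,0,-10.5],1],[[0,0,0],[0,0,-13],1],[[0,0,0],[0,0,-14],1]]' && python3 -m creep '[[[0,0,0],[0,-0.5,0],1],[[0,0,0],[0,-2,0],1],[[0,0,0],[0,-4.5,0],1],[[0,0,0],[0,-7.5,0],1],[[0,0,0],[0,-10.5,0],1],[[0,0,0],[0,-13.5,0],1],[[0,0,0],[0,-16.5,0],1],[[0,0,0],[0,-18.5,0],1],[[0,0,0],[0,-19.5,0],1],[[0,0,0],[0,-20,0],1]]'
python3 - <<'E'
from h import *
c=[capture(n)['color'][:,:,::-1] for n in('top','scene')]
k=lambda i,x,y:cv2.resize(i[y:y+75,x:x+100],(400,300),interpolation=cv2.INTER_CUBIC)
r=lambda i:cv2.resize(i,(400,250))
cv2.imwrite('pics/end.png',np.vstack([np.hstack([r(c[0]),r(c[1])]),np.hstack([k(c[0],400,200),k(c[1],195,110)])]))
E
```

```text
time: 19.62
eef_pos: [523.7, -260.1, 131.0]
orientation: [-180.0, 0.0, 164.8]
ft_force: [0.1, -0.4, -0.3]
finger_gap: 76.0
grip_force: 0.0
time: 20.45
eef_pos: [525.0, -260.8, 276.5]
orientation: [-180.0, 0.4, 164.9]
ft_force: [-0.1, 0.3, 1.5]
finger_gap: 87.6
grip_force: 0.0
time: 21.28
eef_pos: [470.4, -454.4, 270.2]
orientation: [180.0, -0.1, 164.7]
ft_force: [0.5, 1.0, 0.1]
finger_gap: 87.4
grip_force: 0.0
```

View pics/end.png

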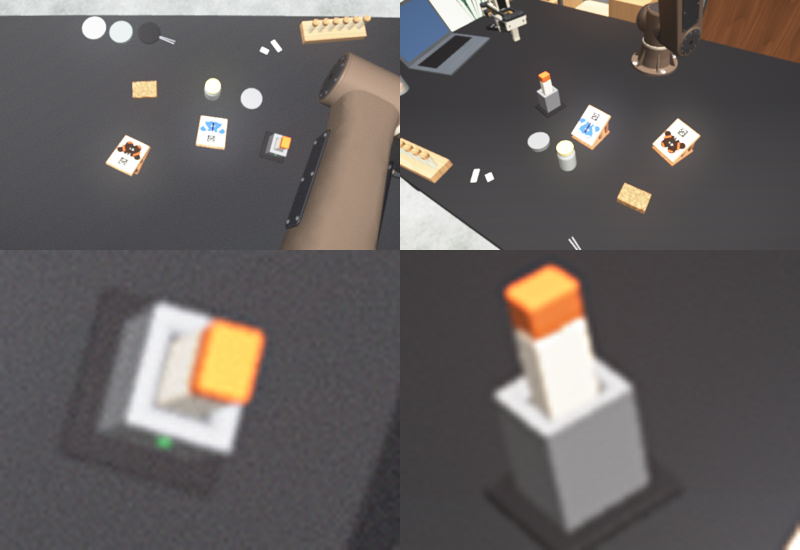

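The reader is back in the dock exactly as at the start (tail at (228,360) top, (543,300) scene). Everything else stands in its place.

```bash
python3 -c "
from workcell import *
print(hand_in())"
```

```text
the job is handed in; nothing more can be done
None
```

The reader was aimed at the orange-banded butterfly's label from about 40 mm and held steady for about 2.5 s, then lowered fully home into its dock and released; the job was handed in at about 21 s, but nothing confirmed the read itself, as the aim was judged only from the camera views.

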